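# Sanitise the used make-up palettes

### The job

Wake the steriliser by pressing its blue touch pad with the fingertips, firmly but not hard, for about a second; then slide every used palette on the mat lengthwise into a bay of its own, pushing each until it clicks home against the back. With all of them home, press the green touch pad in the same way to start the cycle, leave the red pad alone and do not disturb the other things on the counter; all palettes must be home when you finish.

Things in the scene. Friction and masses are not known exactly. Their poses are not given: they have to be found in the camera images.
- steriliser: Fixed low white box, 312 mm wide (y), 58 mm high, four flat bays open only at the front (-x, facing the robot), clear violet window in the roof, black strip with three coloured pads along the roof's front edge. Origin: on the counter under the middle of the mouths; x points into the bays, y left, z up; the box spans x -4 to 120 mm, plus a low ramp in front (x -22 to -4 mm) up to the bay floor. A palette is home when its centre is 52 mm inside the mouth (within 4 mm).
- bay0 (a point): Middle of the mouth of the leftmost bay, on the bay floor (12 mm above the counter), 114 mm along the steriliser's y; axes as the steriliser's. Each bay is 68 mm wide, 24 mm high and 112 mm deep to a back stop; the 8 mm walls between bays have pointed noses 4 mm long as lead-in. A palette that is home lies on the bay floor and sticks out of the mouth by 8 mm.
- bay1 (a point): Same for the second bay from the left, 38 mm along the steriliser's y. A sprung 24 mm roller hangs from the ceiling of every bay, 52 mm inside the mouth, reaching down to 15 mm above the bay floor: it resists a palette's front edge with 5 to 20 N (least if the palette lies on the floor), drags on its lid with about 5 N, and snaps into the palette's groove as the palette reaches the back stop.
- bay2 (a point): Same for the second bay from the right, -38 mm along the steriliser's y.
- bay3 (a point): Same for the rightmost bay, -114 mm along the steriliser's y.
- wake_pad: Blue square touch pad, 36 x 36 mm, on the steriliser's roof at the left; origin in the middle of its top face, 61 mm above the counter and 3 mm above the roof. A stiff membrane: 2 mm of travel in all, about 4 N per mm, then solid. It responds to the fingers pressing with more than 4 N for 0.4 s; over 25 N damages it.
- stop_pad: Red square touch pad, 36 x 36 mm, in the middle of the roof strip; origin in the middle of its top face. Must not be pressed.
- start_pad: Green square touch pad at the right of the roof strip; size, origin, feel and limits as the blue one. Starts the cycle.
- palette_white: Flat rigid make-up palette with a white case and skin-coloured pans on top, 120 mm long (its x), 64 mm wide (its y), 18 mm thick, about 0.18 kg. A groove 20 mm wide and 3.5 mm deep runs across the middle of its top. Either end may go first. Origin: centre of the underside. It may be absent. Palettes start lying on the mat with their length roughly along y.
- palette_black: Flat rigid make-up palette with a black case and skin-coloured pans on top, 120 mm long (its x), 64 mm wide (its y), 18 mm thick, about 0.18 kg. A groove 20 mm wide and 3.5 mm deep runs across the middle of its top. Either end may go first. Origin: centre of the underside. It may be absent. Palettes start lying on the mat with their length roughly along y.
- palette_rose: Flat rigid make-up palette with a rose pink case and skin-coloured pans on top, 120 mm long (its x), 64 mm wide (its y), 18 mm thick, about 0.18 kg. A groove 20 mm wide and 3.5 mm deep runs across the middle of its top. Either end may go first. Origin: centre of the underside. It may be absent. Palettes start lying on the mat with their length roughly along y.
- palette_bronze: Flat rigid make-up palette with a bronze brown case and skin-coloured pans on top, 120 mm long (its x), 64 mm wide (its y), 18 mm thick, about 0.18 kg. A groove 20 mm wide and 3.5 mm deep runs across the middle of its top. Either end may go first. Origin: centre of the underside. It may be absent. Palettes start lying on the mat with their length roughly along y.
- mat: Fixed blue-grey rubber mat on the counter, 300 x 340 x 3 mm, where the used palettes lie; origin at the centre of its underside.
- hair_spray: Bystander: upright aluminium spray can, 48 mm across, 150 mm high; origin at the centre of its underside.
- cream_jar: Bystander: green glass jar, 68 mm across, 60 mm high; origin at the centre of its underside.
- brush_cup: Bystander: white ceramic cup, 72 mm across, 90 mm high; origin at the centre of its underside.
Things that resemble listed ones, but are neither listed nor needed, are in the scene too. Leave any orange look-alike of the palette_rose alone.

How it is judged:
On the way, in this order (a step that is already met when the one before it is completed fails the run):
1. the blue wake pad is pressed by the fingers with more than 4 N for 0.4 s (contact force between wake_pad and the fingers above 4 N), for 0.4 s.
2. every palette present is home in a bay and let go (x of palette_white in the frame of steriliser between 0.048 and 0.056 m and z of palette_white in the frame of steriliser between 0.008 and 0.017 m and angle between the x axis of each of palette_white, palette_black, palette_rose, palette_bronze and the x axis of steriliser, either way round below 0.1 rad and x of palette_black in the frame of steriliser between 0.048 and 0.056 m and z of palette_black in the frame of steriliser between 0.008 and 0.017 m and x of palette_rose in the frame of steriliser between 0.048 and 0.056 m and z of palette_rose in the frame of steriliser between 0.008 and 0.017 m and x of palette_bronze in the frame of steriliser between 0.048 and 0.056 m and z of palette_bronze in the frame of steriliser between 0.008 and 0.017 m and contact force between each of palette_white, palette_black, palette_rose, palette_bronze and the fingers below 0.2 N), for 0.3 s.
3. the green start pad is pressed by the fingers with more than 4 N for 0.4 s, all palettes still home (contact force between start_pad and the fingers above 4 N and x of palette_white in the frame of steriliser between 0.048 and 0.056 m and z of palette_white in the frame of steriliser between 0.008 and 0.017 m and angle between the x axis of each of palette_white, palette_black, palette_rose, palette_bronze and the x axis of steriliser, either way round below 0.1 rad and x of palette_black in the frame of steriliser between 0.048 and 0.056 m and z of palette_black in the frame of steriliser between 0.008 and 0.017 m and x of palette_rose in the frame of steriliser between 0.048 and 0.056 m and z of palette_rose in the frame of steriliser between 0.008 and 0.017 m and x of palette_bronze in the frame of steriliser between 0.048 and 0.056 m and z of palette_bronze in the frame of steriliser between 0.008 and 0.017 m), for 0.4 s.
At the end, for the whole second after the job is handed in: Every palette present lies at rest on the floor of a bay, lengthwise (within 0.1 rad), its centre 48 to 56 mm inside the mouth (home is 52 mm) (x of palette_white in the frame of steriliser between 0.048 and 0.056 m and z of palette_white in the frame of steriliser between 0.008 and 0.017 m and angle between the x axis of each of palette_white, palette_black, palette_rose, palette_bronze and the x axis of steriliser, either way round below 0.1 rad and x of palette_black in the frame of steriliser between 0.048 and 0.056 m and z of palette_black in the frame of steriliser between 0.008 and 0.017 m and x of palette_rose in the frame of steriliser between 0.048 and 0.056 m and z of palette_rose in the frame of steriliser between 0.008 and 0.017 m and x of palette_bronze in the frame of steriliser between 0.048 and 0.056 m and z of palette_bronze in the frame of steriliser between 0.008 and 0.017 m and linear speed of each of palette_white, palette_black, palette_rose, palette_bronze below 0.02 m/s); the robot touches nothing.
It fails at once if the red pad is pressed by the robot (contact force between stop_pad and the fingers above 2 N or contact force between stop_pad and the arm above 2 N).
It fails at once if a touch pad is pressed with more than 25 N (contact force between any of wake_pad, start_pad and the fingers above 25 N).
It fails at once if a bystander is moved more than 40 mm or tipped (distance of any of hair_spray, cream_jar, brush_cup from where it was at the start of the episode above 0.04 m or angle between any of hair_spray, cream_jar, brush_cup's own z axis and vertical above 0.5 rad).
Of palette_white, palette_black, palette_rose, palette_bronze only 3 to 4 are there at a start; the rules pass over those that are not, and their reading is None.
At some moment in a run one of palette_white, palette_black, palette_rose, palette_bronze may be knocked a few centimetres aside while the robot is not near it.
Once in a run the grip may slacken for a moment while it holds something.
It also fails if it takes over 210 s, if anything falls off the work surface, if the arm or the gripper's body presses on something with over 40 N, if the wrist force passes 120 N, or if a joint passes its speed limit or range.

### The arm

A 7-joint arm with a two-finger parallel gripper is mounted at the origin on the work surface. World frame = base frame: x ahead of the robot, y to its left, z up, the work surface at z = 0. Lengths are in m, angles in rad, forces in N, time in s.
With the tool pointing down it reaches from about 0.4 to 0.925 m from the base axis. Payload 5.6 kg.
Tool frame: the origin (TCP) lies on the centre line of the jaws, within the pads' length; the fingertips stand 25 mm ahead of it and the grasp point (between the pads) lies 6 mm ahead of it; z points along the fingers, y is the line along which they close (so a half turn about z gives the same grasp; the last joint's range is limited). The gripper opens to 85 mm and grips with 20 to 120 N. Pads are 22 mm wide; open, the fingers measure 114 mm over their backs; the gripper's body (76 mm by 85 mm) begins 54 mm behind the grasp point. The pads swing forward as they close: fully open they stand 13 mm farther back than shut.
Start: joints at [1.303, 0.468, -0.012, 1.603, 0.006, 1.071, -0.056], TCP at [0.145, -0.634, 0.256] pointing down, gripper open.
Joint ranges: [-2.53, 2.53], [-0.31, 2.02], [-1.57, 1.55], [0.28, 2.44], [-1.29, 4.43], [0.15, 1.84], [-2.92, 2.92]. Speed limits (rad/s): [2.57, 2.57, 3.14, 3.14, 3.14, 3.14, 3.14].

### API

Orientations are given as a rotation vector (axis times angle).
In Python, from cell import * gives the robot as it stands. The module is installed in compiled form; this text tells all that it offers.
- The arm moves only by the tool servo_tool, never from a script. Its arguments are lists of equal length, an entry for each row: "delta_pos": the shift along the world's x, y, z scaled (see below), a list of three; "turn": the turn, a rotation vector about the world's x, y, z scaled (see below), a list of three; "jaw": the opening, from 0 (shut) to 1 (fully open). In form: {"delta_pos": [[x, y, z], ...], "turn": [[rx, ry, rz], ...], "jaw": [jaw, ...]}. A call has 1 to 20 rows; each row is the pose to reach, as a shift and turn from the pose commanded when the call began, turning the shorter way round; what a row does not reach only later rows make up. The controller multiplies each number of a shift by 250 mm and each number of a turn by 180 degrees. A row lasts 1/10 s, in which the tool goes at most 50 mm and 8.59 degrees, less where a joint would pass 70% of its speed; a pose out of reach is approached as far as the arm can. A call with a number of a shift or a turn outside -1 to 1 is refused whole. A call with a gripper value outside its range is refused whole. The fingers move at their own pace and stop on an object; "newtons" is the grip in N (left out, the last holds). Time passes only in rows, so rows that repeat a pose let the fingers close. It gives the time, the measured TCP pose, the force, the opening and the grip force at its end, in the units of the state.
- get_state(): the state, without advancing time (a new reading comes with each control period).
- read_camera(name): name is "side" or "top"; returns a dict with "img" (420x560x3 uint8, blue, green, red), "camera_matrix" (3x3 intrinsics, pixels), "R" (3x3) and "t" (3): a world point X has camera coordinates R X + t. Camera axes: x right, y down, z forward; pixel columns grow to the right and rows downward; lengths in m; the calibration is good to about 2 mm. A picture is of the moment at which its call begins. There is no depth.
- sign_off(): hands the job in; it is judged then, once.
The state is a dict: "time": time; "joints": joint angles; "dq": joint speeds; "joint_efforts": joint torques, N m; "tool_pos": TCP position; "orientation": TCP orientation; "wrist_force": force on the tool from outside, world axes, zero at the start; "moment": the same for the moment, N m; "gripper_width": finger opening in m; "gripper_force": force on a finger pad.
Only numpy, scipy, OpenCV 4.12 (cv2) and the standard library are available. Lean on these libraries where they do the work, as an engineer would, in place of code of your own. Each camera call takes 0.05 s, during which the arm holds its last target. There are 200 camera calls.

## Working session

There is one attempt and no reset: what is moved stays moved. The work goes in short steps, Python scripts to look and compute and a tool call to move; the robot and the scene stay as the last step left them, time stands still between calls to the robot, and variables do not carry over. Pictures are saved under pics/ and viewed, at most 14 in all, crops included, and the job is handed in when it is done.

Besides the shell and the picture viewer there is one more tool, called after ">>>" as name(argument=value, ...) on one line, values as JSON. servo_tool: Moves the arm, as the interface text tells. Shifts and turns lie within -1 to 1; 1 stands for 250 mm of shift or 180 degrees of turn. Its arguments: {"type":"object","properties":{"delta_pos":{"type":"array"},"turn":{"type":"array"},"jaw":{"type":"array"},"newtons":{"type":"number"}},"required":["delta_pos","turn","jaw"]}

```bash
mkdir -p pics; python3 - <<'E'
from cell import *
import cv2
for n in("top","side"):
    c=read_camera(n); cv2.imwrite(f"pics/{n}0.png",c["img"]); print(n,c["camera_matrix"].tolist(),c["R"].round(4).tolist(),c["t"].round(4).tolist())
s=get_state(); print(s)
E
```

```text
top [[499.25226432689607, 0.0, 268.2812850277322], [0.0, 499.25226432689607, 207.39842112396346], [0.0, 0.0, 1.0]] [[0.0002, -1.0, -0.002], [-0.9971, -0.0, -0.0763], [0.0763, 0.002, -0.9971]] [-0.0419, 0.5366, 1.5663]
side [[447.11814896745227, 0.0, 286.50225620058166], [0.0, 447.11814896745227, 216.64484886978207], [0.0, 0.0, 1.0]] [[-0.8551, -0.5184, 0.0087], [-0.3193, 0.5132, -0.7967], [0.4086, -0.684, -0.6043]] [0.4078, 0.2617, 0.8408]
{'time': 0.1, 'joints': array([ 1.30300733,  0.4683246 , -0.01159246,  1.60352484,  0.00598489,
        1.07142154, -0.05631139]), 'dq': array([ 0.00034777, -0.00362182, -0.00048388, -0.00233529,  0.00037458,
       -0.00061301,  0.000932  ]), 'joint_efforts': array([ 4.57818078e-04, -5.33526921e+01,  2.11500807e-02, -2.51968539e+01,
        1.14311330e-02,  4.28201442e-03, -4.39364129e-06]), 'tool_pos': array([ 0.1447176 , -0.63320718,  0.2554133 ]), 'orientation': array([-3.12017921e+00, -3.52029234e-01,  4.58974886e-04]), 'wrist_force': array([ 0.62503428,  0.53461177, -0.26979583]), 'moment': array([0.00103808, 0.00469675, 0.04322941]), 'gripper_force': 0.0, 'gripper_width': 0.08550895783414286}
```

View pics/top0.png

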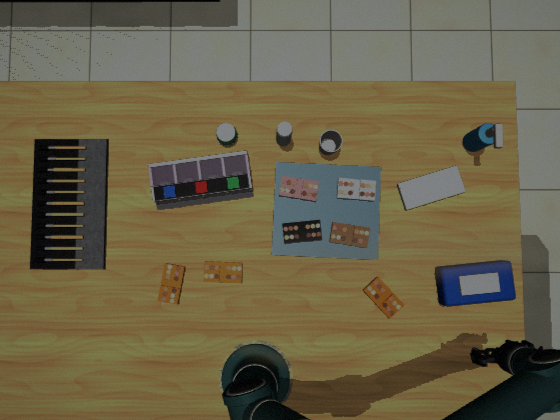

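View pics/side0.png

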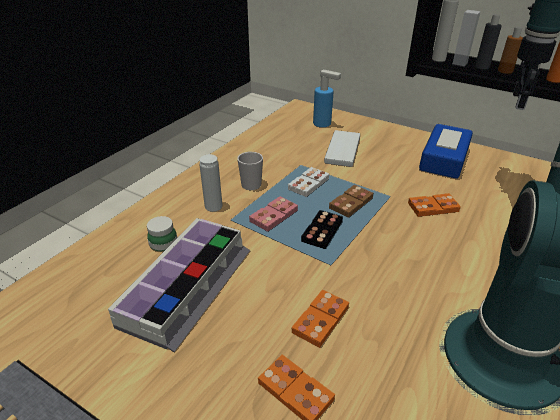

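The top view shows the steriliser at (202,180), with blue, red and green pads at (169,191), (201,187) and (233,183). On the mat are rose (298,188), white (356,189), black (302,232) and bronze (350,234). The candidates that could be mistaken for palettes are the orange look-alikes at (172,283), (223,271) and (383,297), all off the mat, the plain white box (431,187), and rose itself at (298,188), which is pink and on the mat. I choose the four on the mat.

```bash
cat > h.py <<'E'
from cell import *
import cv2, numpy as np
def look(name="top"):
    return read_camera(name)
def ray(c,uv,z):
    K,R,t=c["camera_matrix"],c["R"],c["t"]; C=-R.T@t
    uv=np.atleast_2d(uv); d=(R.T@np.linalg.inv(K)@np.c_[uv,np.ones(len(uv))].T).T
    return C+d*((z-C[2])/d[:,2])[:,None]
def proj(c,X):
    p=c["camera_matrix"]@(c["R"]@np.asarray(X)+c["t"]); return p[:2]/p[2]
def blobs(m,amin=60):
    n,l,s,ce=cv2.connectedComponentsWithStats(m.astype(np.uint8)); return [(l==i,s[i,4],ce[i]) for i in range(1,n) if s[i,4]>amin]
def pads(c,z=.061):
    b,g,r=[c["img"][...,i].astype(int) for i in range(3)]; o={}
    for k,m in dict(blue=(b>1.6*r)&(b>1.3*g)&(b>100),red=(r>2.5*g)&(r>2.5*b)&(r>100),green=(g>1.8*r)&(g>1.5*b)&(g>80)).items():
        o[k]=[(ce.round(1),int(a),ray(c,ce,z)[0].round(4)) for _,a,ce in blobs(m)]
    return o
def rect(c,mask,z):
    cs,_=cv2.findContours(mask.astype(np.uint8),cv2.RETR_EXTERNAL,cv2.CHAIN_APPROX_NONE)
    P=ray(c,max(cs,key=len)[:,0],z)[:,:2]
    (x,y),(w,h),a=cv2.minAreaRect((P*1000).astype(np.float32))
    if w<h: w,h,a=h,w,a+90
    return round(x/1000,4),round(y/1000,4),round(w),round(h),round((a+90)%180-90,1)   # angle of long axis from world x
E
python3 - <<'E'
from h import *
c=look(); print(-c["R"].T@c["t"]); print(pads(c))
hsv=cv2.cvtColor(c["img"],cv2.COLOR_BGR2HSV)
for p in [(280,210),(325,210),(325,250),(298,177),(340,182),(298,238),(345,242)]: print(p,hsv[p[1],p[0]],c["img"][p[1],p[0]])
cr=np.hstack([cv2.resize(c["img"][155:265,265:390],None,fx=3.2,fy=3.2,interpolation=2)]); cv2.imwrite("pics/crop.png",cr)
cr=cv2.resize(c["img"][140:220,140:260],None,fx=5,fy=5,interpolation=2); cv2.imwrite("pics/crop2.png",cr)
E
```

```text
[ 0.41552658 -0.04503613  1.60260141]
{'blue': [(array([169.1, 191.3]), 116, array([0.5837, 0.2661, 0.061 ])), (array([456.9, 289.9]), 501, array([ 0.2807, -0.6183,  0.061 ]))], 'red': [(array([201. , 186.7]), 117, array([0.598 , 0.1671, 0.061 ]))], 'green': [(array([232.7, 182.4]), 121, array([0.6115, 0.0686, 0.061 ]))]}
(280, 210) [ 98  62 120] [120 112  91]
(325, 210) [ 96  64 111] [111 105  83]
(325, 250) [ 99  48 111] [111 105  90]
(298, 177) [ 98  58 114] [114 107  88]
(340, 182) [  7  93 124] [ 79  89 124]
(298, 238) [ 8 68 45] [33 36 45]
(345, 242) [ 14 118  97] [52 73 97]
```

View pics/crop.png

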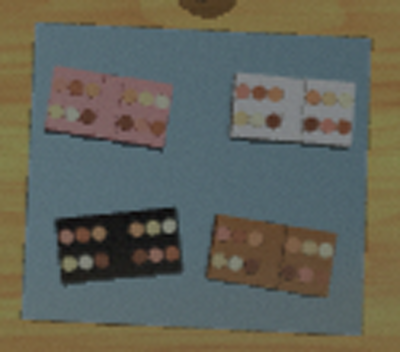

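View pics/crop2.png

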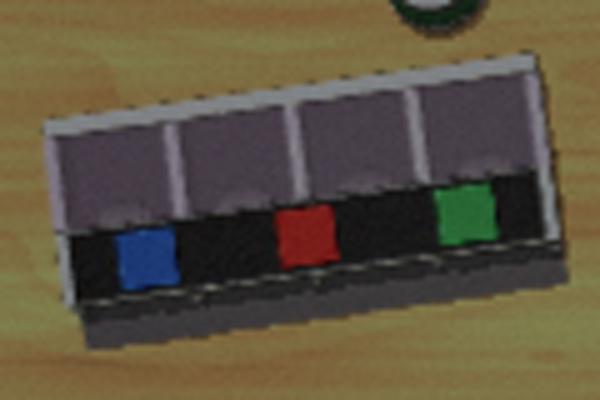

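The crop confirms the pink-cased rose at upper left, with white, black and bronze clearly distinct. The second crop shows the steriliser mouths and ramp facing the robot, turned about 8°. Next I measure.

```bash
cat >> h.py <<'E'
def palettes(c,box=(265,155,392,268)):
    """blobs on the mat that are not mat coloured -> (px, area, mean hsv, rect of the top face at z=.021)"""
    x0,y0,x1,y1=box; im=cv2.cvtColor(c["img"],cv2.COLOR_BGR2LAB).astype(float)
    ref=np.median(im[200:212,300:345].reshape(-1,3),0); d=im-ref
    far=(np.hypot(d[...,1],d[...,2])>9)|(abs(d[...,0])>32)
    m=np.zeros(far.shape,np.uint8); m[y0:y1,x0:x1]=far[y0:y1,x0:x1]
    m=cv2.morphologyEx(m,cv2.MORPH_CLOSE,np.ones((3,3)))
    hsv=cv2.cvtColor(c["img"],cv2.COLOR_BGR2HSV)
    return [(ce.round(0),int(a),np.median(hsv[k],0),rect(c,k,.021)) for k,a,ce in blobs(m,300) if a<1500]
E
python3 - <<'E'
from h import *
c=look()
for p in palettes(c): print(p)
p=pads(c); B,Rd,G=p["blue"][0][2],p["red"][0][2],p["green"][0][2]
ys=(B-G)[:2]; ys/=np.linalg.norm(ys); xs=np.array([ys[1],-ys[0]]); print("yaw",np.degrees(np.arctan2(xs[1],xs[0])))
# brightness profile along steriliser x on the roof plane, relative to red pad, averaged over y bands between the pads
g=c["img"].astype(int); 
for yb in (.05,-.05):
    out=[]
    for s in range(-50,116,2):
        v=[]
        for dy in np.arange(-.025,.026,.002):
            q=Rd[:2]+xs*s/1000+ys*(yb+dy); u=proj(c,[*q,.058]); v.append(cv2.getRectSubPix(c["img"],(1,1),tuple(map(float,u)))[0,0].mean())
        out.append((s,int(np.mean(v))))
    print(out)
# side edges along y at roof, 60 mm in
print([(s,int(np.mean([cv2.getRectSubPix(c["img"],(1,1),tuple(map(float,proj(c,[*(Rd[:2]+xs*k/1000+ys*s/1000),.058]))))[0,0].mean() for k in range(40,80,4)]))) for s in list(range(-172,-138,2))+list(range(138,172,2))])
for d in [(172,283),(223,271),(227,133),(285,133),(330,142)]: print(d,ray(c,d,.02)[0].round(3))
E
```

```text
(array([299., 188.]), 801, array([ 10.,  59., 124.]), (0.5973, -0.1383, 120, 69, 80.5))
(array([302., 231.]), 807, array([24., 34., 35.]), (0.4604, -0.148, 122, 67, -84.3))
(array([349., 235.]), 816, array([ 15., 117.,  98.]), (0.45, -0.2979, 123, 67, 80.5))
yaw 8.016291364061972
[(-50, 61), (-48, 59), (-46, 58), (-44, 58), (-42, 58), (-40, 58), (-38, 58), (-36, 52), (-34, 42), (-32, 38), (-30, 39), (-28, 40), (-26, 39), (-24, 54), (-22, 56), (-20, 35), (-18, 25), (-16, 22), (-14, 22), (-12, 22), (-10, 21), (-8, 22), (-6, 22), (-4, 21), (-2, 22), (0, 22), (2, 22), (4, 22), (6, 21), (8, 21), (10, 21), (12, 21), (14, 21), (16, 21), (18, 21), (20, 30), (22, 53), (24, 66), (26, 74), (28, 76), (30, 76), (32, 74), (34, 72), (36, 70), (38, 69), (40, 70), (42, 70), (44, 71), (46, 71), (48, 70), (50, 70), (52, 70), (54, 70), (56, 70), (58, 71), (60, 71), (62, 70), (64, 70), (66, 70), (68, 70), (70, 70), (72, 71), (74, 70), (76, 69), (78, 69), (80, 69), (82, 68), (84, 86), (86, 116), (88, 127), (90, 129), (92, 129), (94, 119), (96, 101), (98, 96), (100, 97), (102, 97), (104, 99), (106, 100), (
[... 781 characters left out ...]
 129), (94, 121), (96, 103), (98, 99), (100, 101), (102, 102), (104, 101), (106, 101), (108, 100), (110, 100), (112, 100), (114, 99)]
[(-172, 99), (-170, 100), (-168, 101), (-166, 100), (-164, 100), (-162, 96), (-160, 82), (-158, 69), (-156, 81), (-154, 108), (-152, 121), (-150, 121), (-148, 103), (-146, 84), (-144, 72), (-142, 69), (-140, 69), (138, 64), (140, 62), (142, 61), (144, 61), (146, 65), (148, 85), (150, 108), (152, 120), (154, 122), (156, 115), (158, 105), (160, 100), (162, 98), (164, 97), (166, 98), (168, 98), (170, 98)]
(172, 283) [0.298 0.261 0.02 ]
(223, 271) [0.336 0.101 0.02 ]
(227, 133) [0.777 0.091 0.02 ]
(285, 133) [ 0.777 -0.096  0.02 ]
(330, 142) [ 0.747 -0.24   0.02 ]
```

>>> servo_tool(delta_pos=[[0.8, 1, 0], [0.8, 1, 0], [0.8, 1, 0], [0.8, 1, 0], [0.8, 1, 0], [0.8, 1, 0], [0.8, 1, 0]], turn=[[0, 0, -0.0272], [0, 0, -0.0272], [0, 0, -0.0272], [0, 0, -0.0272], [0, 0, -0.0272], [0, 0, -0.0272], [0, 0, -0.0272]], jaw=[0, 0, 0, 0, 0, 0, 0], newtons=60)

```text
time: 0.9
tool_pos: [0.3481, -0.3791, 0.2565]
orientation: [-3.132, -0.229, -0.002]
wrist_force: [-0.8, -0.9, 0.4]
gripper_width: 0.0002
gripper_force: 0.0
```

>>> servo_tool(delta_pos=[[0.8, 1, 0], [0.8, 1, 0], [0.8, 1, 0], [0.8, 1, 0], [0.8, 1, 0], [0.8, 1, 0], [0.8, 1, 0]], turn=[[0, 0, 0], [0, 0, 0], [0, 0, 0], [0, 0, 0], [0, 0, 0], [0, 0, 0], [0, 0, 0]], jaw=[0, 0, 0, 0, 0, 0, 0])

```text
time: 1.6
tool_pos: [0.5473, -0.1282, 0.2564]
orientation: [-3.131, -0.229, -0.003]
wrist_force: [-0.3, -0.1, -0.4]
gripper_width: -0.0001
gripper_force: 0.0
```

>>> servo_tool(delta_pos=[[0.156, 1, 0], [0.156, 1, 0], [0.156, 1, 0], [0.156, 1, 0], [0.156, 1, 0], [0.156, 1, 0], [0.156, 1, 0]], turn=[[0, 0, 0], [0, 0, 0], [0, 0, 0], [0, 0, 0], [0, 0, 0], [0, 0, 0], [0, 0, 0]], jaw=[0, 0, 0, 0, 0, 0, 0])

```text
time: 2.3
tool_pos: [0.5835, 0.1182, 0.2559]
orientation: [-3.133, -0.224, 0.001]
wrist_force: [-0.3, -1.0, -0.4]
gripper_width: 0.0002
gripper_force: 0.0
```

>>> servo_tool(delta_pos=[[0, 0.597, 0], [0, 0.597, 0], [0, 0.597, 0], [0, 0.597, 0], [0, 0.597, -0.5], [0, 0.597, -0.5], [0, 0.597, -0.5], [0, 0.597, -0.5]], turn=[[0, 0, 0], [0, 0, 0], [0, 0, 0], [0, 0, 0], [0, 0, 0], [0, 0, 0], [0, 0, 0], [0, 0, 0]], jaw=[0, 0, 0, 0, 0, 0, 0, 0])

```text
time: 3.1
tool_pos: [0.582, 0.2614, 0.1267]
orientation: [3.13, 0.214, -0.013]
wrist_force: [0.3, 0.5, 0.3]
gripper_width: 0.0001
gripper_force: 0.0
```

>>> servo_tool(delta_pos=[[0, 0, -0.08], [0, 0, -0.152], [0, 0, -0.152], [0, 0, -0.152]], turn=[[0, 0, 0], [0, 0, 0], [0, 0, 0], [0, 0, 0]], jaw=[0, 0, 0, 0])

```text
time: 3.5
tool_pos: [0.5843, 0.2652, 0.094]
orientation: [3.134, 0.217, 0.001]
wrist_force: [0.1, 0.0, 0.8]
gripper_width: -0.0
gripper_force: 0.0
```

```bash
python3 - <<'E'
from h import *
s=get_state(); print(s["tool_pos"].round(4),s["orientation"].round(4),s["wrist_force"].round(2))
E
```

```text
[0.5843 0.2652 0.094 ] [3.134e+00 2.175e-01 8.000e-04] [0.1  0.05 0.79]
```

>>> servo_tool(delta_pos=[[0, 0, -0.008], [0, 0, -0.016], [0, 0, -0.024], [0, 0, -0.032], [0, 0, -0.034]], turn=[[0, 0, 0], [0, 0, 0], [0, 0, 0], [0, 0, 0], [0, 0, 0]], jaw=[0, 0, 0, 0, 0])

```text
time: 4.0
tool_pos: [0.584, 0.2657, 0.0851]
orientation: [3.134, 0.219, 0.001]
wrist_force: [-1.6, -0.6, 4.1]
gripper_width: -0.0001
gripper_force: 2.1
```

>>> servo_tool(delta_pos=[[0, 0, -0.003], [0, 0, -0.004], [0, 0, -0.004]], turn=[[0, 0, 0], [0, 0, 0], [0, 0, 0]], jaw=[0, 0, 0])

```text
time: 4.3
tool_pos: [0.5841, 0.2657, 0.0846]
orientation: [3.134, 0.219, 0.001]
wrist_force: [-2.7, -1.5, 7.0]
gripper_width: 0.0
gripper_force: 3.2
```

>>> servo_tool(delta_pos=[[0, 0, 0], [0, 0, 0], [0, 0, 0], [0, 0, 0], [0, 0, 0], [0, 0, 0], [0, 0, 0.1], [0, 0, 0.3], [0, 0, 0.5]], turn=[[0, 0, 0], [0, 0, 0], [0, 0, 0], [0, 0, 0], [0, 0, 0], [0, 0, 0], [0, 0, 0], [0, 0, 0], [0, 0, 0]], jaw=[0, 0, 0, 0, 0, 0, 0, 0, 0])

```text
time: 5.2
tool_pos: [0.5831, 0.2653, 0.209]
orientation: [3.133, 0.219, -0.004]
wrist_force: [1.1, 0.4, -0.6]
gripper_width: -0.0
gripper_force: 0.0
```

```bash
sed -i 's/>32)/>18)/' h.py; cat >> h.py <<'E'
O=np.array([.5727,.1640]); YAW=8.0; XS=np.array([.9902,.1395]); YS=np.array([-.1395,.9902])
def st(x,y): return O+x*XS+y*YS          # steriliser frame (m) -> world
def tool():
    s=get_state(); from scipy.spatial.transform import Rotation as Ro
    y=Ro.from_rotvec(s["orientation"]).as_matrix()[:,1]; return s["tool_pos"].round(4),round(float(np.degrees(np.arctan2(y[1],y[0]))),2),s["wrist_force"].round(1)
def go(xy,z,yaz=None):
    """shift (units of a move) from the measured pose to xy,z and the turn needed"""
    p,a,f=tool(); d=(np.array([*xy,z])-p)/.25
    return d.round(3), None if yaz is None else round(((yaz-a+180)%360-180)/180,4)
E
python3 - <<'E'
from h import *
c=look(); print(tool())
for p in palettes(c): print(p)
E
```

```text
(array([0.5872, 0.268 , 0.2194]), -82.01, array([2.4, 1.2, 7. ]))
(array([299., 188.]), 804, array([  9.,  57., 141.]), (0.5973, -0.1383, 121, 69, 80.5))
(array([356., 189.]), 805, array([ 96.,  10., 145.]), (0.5941, -0.3199, 122, 68, 85.2))
(array([302., 231.]), 820, array([23.5, 32. , 41. ]), (0.4604, -0.1482, 123, 68, -83.9))
(array([349., 235.]), 822, array([ 15., 115., 112.]), (0.4503, -0.298, 123, 67, 80.6))
```

>>> servo_tool(delta_pos=[[-0.24, -0.896, 0], [-0.24, -0.896, 0], [-0.24, -0.896, 0], [-0.24, -0.896, 0], [-0.24, -0.896, 0], [-0.24, -0.896, 0]], turn=[[0, 0, 0.26], [0, 0, 0.26], [0, 0, 0.26], [0, 0, 0.26], [0, 0, 0.26], [0, 0, 0.26]], jaw=[0, 0, 0.5, 1, 1, 1])

```text
time: 5.85
tool_pos: [0.5227, 0.0353, 0.2081]
orientation: [2.79, 1.439, -0.005]
wrist_force: [-0.7, -0.2, -0.9]
gripper_width: 0.0582
gripper_force: 0.0
```

>>> servo_tool(delta_pos=[[-0.24, -0.896, -0.32], [-0.24, -0.896, -0.32], [-0.24, -0.896, -0.32], [-0.24, -0.896, -0.32], [-0.24, -0.896, -0.32], [-0.24, -0.896, -0.32], [-0.24, -0.896, -0.32], [-0.24, -0.896, -0.32]], turn=[[0, 0, 0.229], [0, 0, 0.229], [0, 0, 0.229], [0, 0, 0.229], [0, 0, 0.229], [0, 0, 0.229], [0, 0, 0.229], [0, 0, 0.229]], jaw=[1, 1, 1, 1, 1, 1, 1, 1])

```text
time: 6.65
tool_pos: [0.4645, -0.1811, 0.1291]
orientation: [2.101, 2.335, 0.002]
wrist_force: [0.6, -0.8, -0.1]
gripper_width: 0.0855
gripper_force: 0.0
```

```bash
python3 - <<'E'
from h import *
print(tool(), go((.4641,-.1828),.028,6))
c=look(); cv2.imwrite("pics/a.png",c["img"][140:290,140:400])
for p in palettes(c): print(p)
E
```

```text
(array([ 0.4645, -0.1811,  0.1291]), 6.06, array([ 0.6, -0.8, -0.1])) (array([-0.002, -0.007, -0.404]), -0.0003)
(array([356., 189.]), 804, array([ 96.,  11., 136.]), (0.5944, -0.3209, 122, 68, 85.4))
```

>>> servo_tool(delta_pos=[[0, 0, -0.2], [0, 0, -0.35], [0, 0, -0.39], [0, 0, -0.402], [0, 0, -0.402]], turn=[[0, 0, 0], [0, 0, 0], [0, 0, 0], [0, 0, 0], [0, 0, 0]], jaw=[1, 1, 1, 1, 1])

```text
time: 7.2
tool_pos: [0.4651, -0.1817, 0.0293]
orientation: [2.099, 2.335, 0.001]
wrist_force: [-0.5, -0.4, -0.2]
gripper_width: 0.0855
gripper_force: 0.0
```

>>> servo_tool(delta_pos=[[0, 0, 0], [0, 0, 0], [0, 0, 0], [0, 0, 0], [0, 0, 0]], turn=[[0, 0, 0], [0, 0, 0], [0, 0, 0], [0, 0, 0], [0, 0, 0]], jaw=[0.6, 0.6, 0.6, 0.6, 0.6], newtons=60)

```text
time: 7.7
tool_pos: [0.465, -0.1828, 0.0302]
orientation: [2.1, 2.333, 0.001]
wrist_force: [-0.9, 0.3, 7.7]
gripper_width: 0.0625
gripper_force: 64.7
```

>>> servo_tool(delta_pos=[[0, 0, 0.05], [0, 0, 0.15], [0, 0, 0.25], [0, 0, 0.25]], turn=[[0, 0, 0], [0, 0, 0], [0, 0, 0], [0, 0, 0]], jaw=[0.6, 0.6, 0.6, 0.6])

```text
time: 8.1
tool_pos: [0.4659, -0.1832, 0.0945]
orientation: [2.098, 2.329, 0.003]
wrist_force: [1.5, -0.5, -2.2]
gripper_width: 0.0619
gripper_force: 71.6
```

>>> servo_tool(delta_pos=[[0.004, 0.08, 0], [0.008, 0.16, 0], [0.012, 0.24, 0], [0.016, 0.32, 0], [0.02, 0.4, 0], [0.024, 0.48, 0], [0.028, 0.56, 0], [0.032, 0.64, 0], [0.036, 0.72, 0], [0.04, 0.8, 0], [0.043, 0.872, 0], [0.043, 0.872, 0], [0.043, 0.872, 0]], turn=[[0, 0, -0.045], [0, 0, -0.09], [0, 0, -0.135], [0, 0, -0.18], [0, 0, -0.225], [0, 0, -0.27], [0, 0, -0.315], [0, 0, -0.36], [0, 0, -0.405], [0, 0, -0.45], [0, 0, -0.489], [0, 0, -0.489], [0, 0, -0.489]], jaw=[0.6, 0.6, 0.6, 0.6, 0.6, 0.6, 0.6, 0.6, 0.6, 0.6, 0.6, 0.6, 0.6])

```text
time: 9.4
tool_pos: [0.4741, 0.0355, 0.0907]
orientation: [3.133, 0.224, -0.001]
wrist_force: [-1.0, 0.4, -1.8]
gripper_width: 0.0619
gripper_force: 71.6
```

```bash
python3 - <<'E'
from h import *
print(tool(),get_state()["gripper_width"])
c=look(); s=look("side")
a=cv2.resize(c["img"][160:290,130:300],None,fx=2.3,fy=2.3); b=cv2.resize(s["img"][180:380,100:360],(int(260*299/200),299))
cv2.imwrite("pics/b.png",np.hstack([a,b])); print(a.shape,b.shape)
for p in palettes(c): print(p)
E
```

```text
(array([0.4741, 0.0355, 0.0907]), -81.84, array([-1. ,  0.4, -1.8])) 0.06191143989603331
(299, 391, 3) (299, 388, 3)
(array([299., 188.]), 805, array([  9.,  58., 134.]), (0.5973, -0.1383, 121, 69, 80.5))
(array([356., 189.]), 806, array([ 96.,  11., 138.]), (0.5941, -0.3199, 122, 68, 85.0))
(array([349., 235.]), 825, array([ 14., 114., 106.]), (0.4503, -0.2981, 124, 67, 80.6))
```

View pics/b.png

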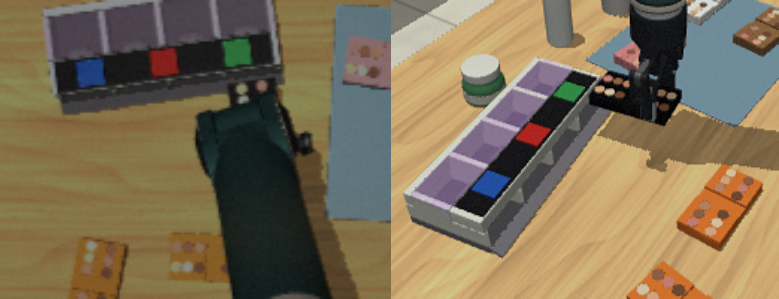

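>>> servo_tool(delta_pos=[[0, 0, -0.1], [0, 0, -0.18], [0, 0, -0.198], [0, 0, -0.198], [0.02, 0.003, -0.198], [0.04, 0.006, -0.198], [0.06, 0.008, -0.198], [0.08, 0.011, -0.198], [0.1, 0.014, -0.198], [0.12, 0.017, -0.198], [0.14, 0.02, -0.198], [0.14, 0.02, -0.198]], turn=[[0, 0, 0], [0, 0, 0], [0, 0, 0], [0, 0, 0], [0, 0, 0], [0, 0, 0], [0, 0, 0], [0, 0, 0], [0, 0, 0], [0, 0, 0], [0, 0, 0], [0, 0, 0]], jaw=[0.6, 0.6, 0.6, 0.6, 0.6, 0.6, 0.6, 0.6, 0.6, 0.6, 0.6, 0.6])

```text
time: 10.7
tool_pos: [0.5105, 0.0408, 0.0413]
orientation: [-3.134, -0.219, -0.001]
wrist_force: [0.4, -1.2, -2.7]
gripper_width: 0.0623
gripper_force: 71.5
```

>>> servo_tool(delta_pos=[[0.02, 0.003, 0], [0.04, 0.006, 0], [0.06, 0.008, 0], [0.08, 0.011, 0], [0.08, 0.011, -0.004], [0.08, 0.011, -0.008]], turn=[[0, 0, 0], [0, 0, 0], [0, 0, 0], [0, 0, 0], [0, 0, 0], [0, 0, 0]], jaw=[0.6, 0.6, 0.6, 0.6, 0.6, 0.6])

```text
time: 11.3
tool_pos: [0.5298, 0.0434, 0.0392]
orientation: [-3.134, -0.219, -0.0]
wrist_force: [0.3, 0.1, -0.2]
gripper_width: 0.0624
gripper_force: 71.8
```

>>> servo_tool(delta_pos=[[0.02, 0.003, 0], [0.04, 0.006, 0], [0.06, 0.008, 0], [0.08, 0.011, 0], [0.1, 0.014, 0], [0.12, 0.017, 0], [0.14, 0.02, 0], [0.144, 0.02, 0]], turn=[[0, 0, 0], [0, 0, 0], [0, 0, 0], [0, 0, 0], [0, 0, 0], [0, 0, 0], [0, 0, 0], [0, 0, 0]], jaw=[0.6, 0.6, 0.6, 0.6, 0.6, 0.6, 0.6, 0.6])

```text
time: 12.1
tool_pos: [0.565, 0.0483, 0.0393]
orientation: [3.134, 0.218, -0.004]
wrist_force: [-6.9, -0.4, 5.7]
gripper_width: 0.0619
gripper_force: 72.5
```

```bash
python3 - <<'E'
from h import *
p=tool(); q=p[0][:2]-O; print(p,"ster xy",q@XS,q@YS)
E
```

```text
(array([0.565 , 0.0483, 0.0393]), -82.02, array([-6.9, -0.4,  5.7])) ster xy -0.02376469000000004 -0.11349198999999999
```

>>> servo_tool(delta_pos=[[0, 0, 0], [0, 0, 0], [0, 0, 0], [-0.1, -0.014, 0.012], [-0.206, -0.029, 0.012], [-0.206, -0.029, 0.012], [-0.206, -0.029, 0.012], [-0.206, -0.029, 0.012], [-0.206, -0.029, 0.012]], turn=[[0, 0, 0], [0, 0, 0], [0, 0, 0], [0, 0, 0], [0, 0, 0], [0, 0, 0], [0, 0, 0], [0, 0, 0], [0, 0, 0]], jaw=[0.83, 0.83, 0.83, 0.83, 0.83, 0.35, 0.35, 0.35, 0.35])

```text
time: 13.0
tool_pos: [0.5152, 0.0413, 0.0424]
orientation: [-3.134, -0.219, -0.002]
wrist_force: [-1.1, 0.3, -0.4]
gripper_width: 0.03
gripper_force: 0.0
```

>>> servo_tool(delta_pos=[[0.03, 0.004, 0], [0.06, 0.008, 0], [0.08, 0.011, 0], [0.1, 0.014, 0], [0.12, 0.017, 0], [0.14, 0.02, 0], [0.16, 0.022, 0], [0.18, 0.025, 0]], turn=[[0, 0, 0], [0, 0, 0], [0, 0, 0], [0, 0, 0], [0, 0, 0], [0, 0, 0], [0, 0, 0], [0, 0, 0]], jaw=[0.35, 0.35, 0.35, 0.35, 0.35, 0.35, 0.35, 0.35])

```text
time: 13.8
tool_pos: [0.5578, 0.0475, 0.0419]
orientation: [3.134, 0.219, -0.006]
wrist_force: [-4.8, -0.1, 3.1]
gripper_width: 0.0297
gripper_force: 2.6
```

```bash
cat >> h.py <<'E'
def stt():
    p=tool(); q=p[0][:2]-O; return p,"ster xy mm",(1000*q@XS).round(1),(1000*q@YS).round(1)
E
python3 - <<'E'
from h import *
print(stt(), get_state()["gripper_width"])
E
```

```text
((array([0.5578, 0.0475, 0.0419]), -81.99, array([-4.8, -0.1,  3.1])), 'ster xy mm', np.float64(-31.0), np.float64(-113.3)) 0.029710888615520046
```

>>> servo_tool(delta_pos=[[0.012, 0.002, 0], [0.024, 0.003, 0], [0.036, 0.005, 0], [0.04, 0.006, 0], [0.044, 0.006, 0], [0.044, 0.006, 0]], turn=[[0, 0, 0], [0, 0, 0], [0, 0, 0], [0, 0, 0], [0, 0, 0], [0, 0, 0]], jaw=[0.35, 0.35, 0.35, 0.35, 0.35, 0.35])

```text
time: 14.4
tool_pos: [0.5698, 0.0487, 0.0422]
orientation: [3.134, 0.219, -0.001]
wrist_force: [-2.4, -0.0, 1.1]
gripper_width: 0.0297
gripper_force: 1.5
```

```bash
python3 - <<'E'
from h import *
print(stt())
E
```

```text
((array([0.5698, 0.0487, 0.0422]), -82.02, array([-2.4, -0. ,  1.1])), 'ster xy mm', np.float64(-19.0), np.float64(-113.8))
```

>>> servo_tool(delta_pos=[[0.004, 0.0006, 0], [0.008, 0.001, 0], [0.012, 0.0017, 0], [0.012, 0.0017, 0]], turn=[[0, 0, 0], [0, 0, 0], [0, 0, 0], [0, 0, 0]], jaw=[0.35, 0.35, 0.35, 0.35])

```text
time: 14.8
tool_pos: [0.57, 0.0489, 0.0418]
orientation: [3.133, 0.219, -0.011]
wrist_force: [-10.5, -1.4, 7.1]
gripper_width: 0.0302
gripper_force: 5.0
```

```bash
python3 - <<'E'
from h import *
print(stt())
E
```

```text
((array([0.57  , 0.0489, 0.0418]), -82.0, array([-10.5,  -1.4,   7.1])), 'ster xy mm', np.float64(-18.7), np.float64(-113.6))
```

>>> servo_tool(delta_pos=[[-0.1, -0.014, 0], [-0.198, -0.028, 0.05], [-0.198, -0.028, 0.272], [-0.198, -0.028, 0.272]], turn=[[0, 0, 0], [0, 0, 0], [0, 0, 0], [0, 0, 0]], jaw=[0.35, 0.35, 0.35, 1])

```text
time: 15.2
tool_pos: [0.5273, 0.0427, 0.1151]
orientation: [-3.134, -0.218, -0.016]
wrist_force: [1.2, -0.6, 1.0]
gripper_width: 0.0431
gripper_force: 0.0
```

```bash
python3 - <<'E'
from h import *
print(stt()); c=look()
for p in palettes(c): print(p)
cv2.imwrite("pics/c.png",np.hstack([cv2.resize(c["img"][160:290,130:300],None,fx=2.3,fy=2.3),cv2.resize(look("side")["img"][180:380,100:360],(388,299))]))
E
```

```text
((array([0.5273, 0.0427, 0.1151]), -82.03, array([ 1.2, -0.6,  1. ])), 'ster xy mm', np.float64(-61.9), np.float64(-113.8))
(array([299., 188.]), 805, array([ 10.,  58., 135.]), (0.5973, -0.1381, 122, 69, 80.5))
(array([356., 189.]), 806, array([ 96.,  11., 139.]), (0.5941, -0.32, 122, 68, 85.2))
(array([349., 235.]), 824, array([ 14., 114., 107.]), (0.4502, -0.2984, 124, 67, 80.6))
```

View pics/c.png

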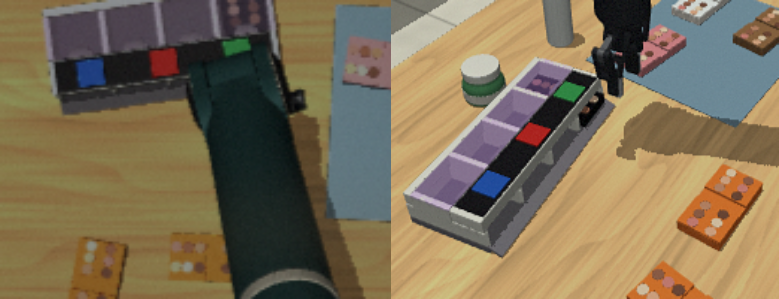

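>>> servo_tool(delta_pos=[[0.271, -0.858, 0], [0.271, -0.858, 0], [0.271, -0.858, 0], [0.271, -0.858, 0], [0.271, -0.858, 0], [0.271, -0.858, 0], [0.271, -0.858, 0], [0.271, -0.858, 0], [0.271, -0.858, 0], [0.271, -0.858, 0], [0.271, -0.858, 0], [0.271, -0.858, -0.15], [0.271, -0.858, -0.28], [0.271, -0.858, -0.324], [0.271, -0.858, -0.324]], turn=[[0, 0, 0.4028], [0, 0, 0.4028], [0, 0, 0.4028], [0, 0, 0.4028], [0, 0, 0.4028], [0, 0, 0.4028], [0, 0, 0.4028], [0, 0, 0.4028], [0, 0, 0.4028], [0, 0, 0.4028], [0, 0, 0.4028], [0, 0, 0.4028], [0, 0, 0.4028], [0, 0, 0.4028], [0, 0, 0.4028]], jaw=[1, 1, 1, 1, 1, 1, 1, 1, 1, 1, 1, 1, 1, 1, 1])

```text
time: 16.8
tool_pos: [0.5902, -0.1717, 0.0275]
orientation: [-2.396, -2.027, 0.003]
wrist_force: [0.1, 0.6, -0.2]
gripper_width: 0.0853
gripper_force: 0.0
```

>>> servo_tool(delta_pos=[[0, 0, 0], [0, 0, 0], [0, 0, 0], [0, 0, 0], [0, 0, 0]], turn=[[0, 0, 0], [0, 0, 0], [0, 0, 0], [0, 0, 0], [0, 0, 0]], jaw=[0.6, 0.6, 0.6, 0.6, 0.6], newtons=60)

```text
time: 17.3
tool_pos: [0.5929, -0.1724, 0.0314]
orientation: [2.396, 2.027, 0.003]
wrist_force: [0.5, -0.3, 6.4]
gripper_width: 0.0622
gripper_force: 66.5
```

```bash
python3 - <<'E'
from h import *
print(stt(), get_state()["gripper_width"])
E
```

```text
((array([ 0.5929, -0.1724,  0.0314]), -9.53, array([ 0.5, -0.3,  6.4])), 'ster xy mm', np.float64(-26.9), np.float64(-335.9)) 0.06224216042492278
```

>>> servo_tool(delta_pos=[[0, 0, 0.05], [0, 0, 0.15], [0, 0, 0.246], [-0.17, 0.08, 0.246], [-0.34, 0.16, 0.246], [-0.51, 0.24, 0.246], [-0.51, 0.24, 0.246]], turn=[[0, 0, 0], [0, 0, 0], [0, 0, 0], [0, 0, 0], [0, 0, 0], [0, 0, 0], [0, 0, 0]], jaw=[0.6, 0.6, 0.6, 0.6, 0.6, 0.6, 0.6])

```text
time: 18.0
tool_pos: [0.4561, -0.1098, 0.0904]
orientation: [-2.39, -2.03, 0.011]
wrist_force: [1.1, -0.4, -2.3]
gripper_width: 0.0622
gripper_force: 66.0
```

>>> servo_tool(delta_pos=[[0, 0.09, 0], [0, 0.18, 0], [0, 0.27, 0], [0, 0.36, 0], [0, 0.45, 0], [0, 0.54, 0], [0, 0.63, 0], [0, 0.72, 0], [0, 0.81, 0], [0, 0.893, 0], [0, 0.893, 0], [0, 0.893, 0]], turn=[[0, 0, -0.0447], [0, 0, -0.0894], [0, 0, -0.1341], [0, 0, -0.1788], [0, 0, -0.2235], [0, 0, -0.2682], [0, 0, -0.3129], [0, 0, -0.3576], [0, 0, -0.4028], [0, 0, -0.4028], [0, 0, -0.4028], [0, 0, -0.4028]], jaw=[0.6, 0.6, 0.6, 0.6, 0.6, 0.6, 0.6, 0.6, 0.6, 0.6, 0.6, 0.6])

```text
time: 19.2
tool_pos: [0.4639, 0.1111, 0.0912]
orientation: [3.134, 0.221, 0.0]
wrist_force: [0.1, -0.1, -1.3]
gripper_width: 0.0619
gripper_force: 66.0
```

```bash
python3 - <<'E'
from h import *
print(stt(), get_state()["gripper_width"]); c=look()
for p in palettes(c): print(p)
E
```

```text
((array([0.4639, 0.1111, 0.0912]), -81.95, array([ 0.1, -0.1, -1.3])), 'ster xy mm', np.float64(-115.1), np.float64(-37.2)) 0.061934009922454215
(array([356., 189.]), 805, array([ 96.,  11., 138.]), (0.5941, -0.3199, 122, 68, 85.2))
(array([349., 235.]), 824, array([ 15., 113., 107.]), (0.4503, -0.298, 123, 67, 80.6))
```

>>> servo_tool(delta_pos=[[0, 0, -0.1], [0, 0, -0.18], [0, 0, -0.192], [0, 0, -0.192], [0.02, 0.003, -0.192], [0.04, 0.006, -0.192], [0.06, 0.008, -0.192], [0.08, 0.011, -0.192], [0.1, 0.014, -0.192], [0.12, 0.017, -0.192], [0.14, 0.02, -0.192], [0.16, 0.023, -0.192], [0.18, 0.025, -0.192], [0.2, 0.028, -0.192], [0.22, 0.031, -0.192], [0.22, 0.031, -0.196], [0.22, 0.031, -0.2]], turn=[[0, 0, 0], [0, 0, 0], [0, 0, 0], [0, 0, 0], [0, 0, 0], [0, 0, 0], [0, 0, 0], [0, 0, 0], [0, 0, 0], [0, 0, 0], [0, 0, 0], [0, 0, 0], [0, 0, 0], [0, 0, 0], [0, 0, 0], [0, 0, 0], [0, 0, 0]], jaw=[0.6, 0.6, 0.6, 0.6, 0.6, 0.6, 0.6, 0.6, 0.6, 0.6, 0.6, 0.6, 0.6, 0.6, 0.6, 0.6, 0.6])

```text
time: 20.95
tool_pos: [0.5188, 0.1187, 0.0406]
orientation: [3.134, 0.219, -0.0]
wrist_force: [0.3, 0.8, -1.7]
gripper_width: 0.0621
gripper_force: 66.0
```

```bash
python3 - <<'E'
from h import *
print(stt(), get_state()["gripper_width"])
E
```

```text
((array([0.5188, 0.1187, 0.0406]), -82.02, array([ 0.3,  0.8, -1.7])), 'ster xy mm', np.float64(-59.7), np.float64(-37.3)) 0.06214151388724984
```

>>> servo_tool(delta_pos=[[0.02, 0.003, -0.002], [0.04, 0.006, -0.002], [0.06, 0.008, -0.002], [0.08, 0.011, -0.002], [0.1, 0.014, -0.002], [0.12, 0.017, -0.002], [0.14, 0.02, -0.002], [0.144, 0.02, -0.002]], turn=[[0, 0, 0], [0, 0, 0], [0, 0, 0], [0, 0, 0], [0, 0, 0], [0, 0, 0], [0, 0, 0], [0, 0, 0]], jaw=[0.6, 0.6, 0.6, 0.6, 0.6, 0.6, 0.6, 0.6])

```text
time: 21.75
tool_pos: [0.5544, 0.1239, 0.0404]
orientation: [3.134, 0.219, -0.003]
wrist_force: [-5.3, -0.5, 5.7]
gripper_width: 0.0622
gripper_force: 66.9
```

```bash
python3 - <<'E'
from h import *
print(stt(), get_state()["gripper_width"])
E
```

```text
((array([0.5544, 0.1239, 0.0404]), -82.02, array([-5.3, -0.5,  5.7])), 'ster xy mm', np.float64(-23.7), np.float64(-37.2)) 0.06223143247408206
```

>>> servo_tool(delta_pos=[[0, 0, 0], [0, 0, 0], [0, 0, 0], [-0.1, -0.014, 0.008], [-0.206, -0.029, 0.008], [-0.206, -0.029, 0.008], [-0.206, -0.029, 0.008], [-0.206, -0.029, 0.008], [-0.206, -0.029, 0.008]], turn=[[0, 0, 0], [0, 0, 0], [0, 0, 0], [0, 0, 0], [0, 0, 0], [0, 0, 0], [0, 0, 0], [0, 0, 0], [0, 0, 0]], jaw=[0.83, 0.83, 0.83, 0.83, 0.83, 0.35, 0.35, 0.35, 0.35])

```text
time: 22.65
tool_pos: [0.5045, 0.1167, 0.0424]
orientation: [-3.134, -0.218, -0.002]
wrist_force: [-0.1, 0.0, -0.1]
gripper_width: 0.0299
gripper_force: 0.0
```

>>> servo_tool(delta_pos=[[0.03, 0.004, 0], [0.06, 0.008, 0], [0.08, 0.011, 0], [0.1, 0.014, 0], [0.12, 0.017, 0], [0.14, 0.02, 0], [0.16, 0.022, 0], [0.18, 0.025, 0], [0.192, 0.027, 0], [0.204, 0.029, 0], [0.216, 0.03, 0], [0.22, 0.031, 0], [0.224, 0.0315, 0], [0.228, 0.032, 0], [0.232, 0.0325, 0], [0.236, 0.033, 0], [0.236, 0.033, 0]], turn=[[0, 0, 0], [0, 0, 0], [0, 0, 0], [0, 0, 0], [0, 0, 0], [0, 0, 0], [0, 0, 0], [0, 0, 0], [0, 0, 0], [0, 0, 0], [0, 0, 0], [0, 0, 0], [0, 0, 0], [0, 0, 0], [0, 0, 0], [0, 0, 0], [0, 0, 0]], jaw=[0.35, 0.35, 0.35, 0.35, 0.35, 0.35, 0.35, 0.35, 0.35, 0.35, 0.35, 0.35, 0.35, 0.35, 0.35, 0.35, 0.35])

```text
time: 24.35
tool_pos: [0.5594, 0.1244, 0.0418]
orientation: [3.133, 0.219, -0.01]
wrist_force: [-7.8, -0.7, 5.6]
gripper_width: 0.0299
gripper_force: 4.3
```

```bash
python3 - <<'E'
from h import *
print(stt(), get_state()["gripper_width"])
E
```

```text
((array([0.5594, 0.1244, 0.0418]), -81.99, array([-7.8, -0.7,  5.6])), 'ster xy mm', np.float64(-18.7), np.float64(-37.4)) 0.029945695856812084
```

>>> servo_tool(delta_pos=[[-0.1, -0.014, 0], [-0.198, -0.028, 0.05], [-0.198, -0.028, 0.272], [-0.198, -0.028, 0.272]], turn=[[0, 0, 0], [0, 0, 0], [0, 0, 0], [0, 0, 0]], jaw=[0.35, 0.35, 0.35, 1])

```text
time: 24.75
tool_pos: [0.5159, 0.1189, 0.1149]
orientation: [-3.132, -0.219, -0.015]
wrist_force: [0.2, 1.1, 0.6]
gripper_width: 0.0434
gripper_force: 0.0
```

```bash
python3 - <<'E'
from h import *
print(stt()); c=look()
for p in palettes(c): print(p)
E
```

```text
((array([0.5159, 0.1189, 0.1149]), -82.0, array([0.2, 1.1, 0.6])), 'ster xy mm', np.float64(-62.5), np.float64(-36.7))
(array([356., 189.]), 802, array([ 97.,  11., 139.]), (0.5941, -0.3199, 122, 68, 85.2))
(array([349., 235.]), 824, array([ 14., 113., 107.]), (0.4503, -0.298, 123, 67, 80.6))
```

>>> servo_tool(delta_pos=[[-0.137, -0.9, 0], [-0.137, -0.9, 0], [-0.137, -0.9, 0], [-0.137, -0.9, 0], [-0.137, -0.9, 0]], turn=[[0, 0, 0.2], [0, 0, 0.2], [0, 0, 0.2], [0, 0, 0.2], [0, 0, 0.2]], jaw=[1, 1, 1, 1, 1])

```text
time: 25.3
tool_pos: [0.478, -0.1108, 0.1096]
orientation: [2.912, 1.177, -0.0]
wrist_force: [0.5, 0.6, -0.3]
gripper_width: 0.0856
gripper_force: 0.0
```

>>> servo_tool(delta_pos=[[-0.137, -0.9, 0], [-0.137, -0.9, 0], [-0.137, -0.9, 0], [-0.137, -0.9, 0], [-0.137, -0.9, 0], [-0.137, -0.9, 0], [-0.137, -0.9, 0], [-0.137, -0.9, -0.15], [-0.137, -0.9, -0.28], [-0.137, -0.9, -0.324], [-0.137, -0.9, -0.324]], turn=[[0, 0, 0.2033], [0, 0, 0.2033], [0, 0, 0.2033], [0, 0, 0.2033], [0, 0, 0.2033], [0, 0, 0.2033], [0, 0, 0.2033], [0, 0, 0.2033], [0, 0, 0.2033], [0, 0, 0.2033], [0, 0, 0.2033]], jaw=[1, 1, 1, 1, 1, 1, 1, 1, 1, 1, 1])

```text
time: 26.4
tool_pos: [0.4442, -0.3299, 0.0279]
orientation: [-2.391, -2.032, 0.0]
wrist_force: [-0.0, -0.4, 1.1]
gripper_width: 0.0853
gripper_force: 0.0
```

>>> servo_tool(delta_pos=[[0, 0, 0], [0, 0, 0], [0, 0, 0], [0, 0, 0], [0, 0, 0]], turn=[[0, 0, 0], [0, 0, 0], [0, 0, 0], [0, 0, 0], [0, 0, 0]], jaw=[0.6, 0.6, 0.6, 0.6, 0.6], newtons=60)

```text
time: 26.9
tool_pos: [0.4457, -0.3325, 0.0312]
orientation: [2.394, 2.03, 0.002]
wrist_force: [0.8, 0.8, 7.7]
gripper_width: 0.0624
gripper_force: 66.5
```

```bash
python3 - <<'E'
from h import *
print(stt(), get_state()["gripper_width"])
E
```

```text
((array([ 0.4457, -0.3325,  0.0312]), -9.4, array([0.8, 0.8, 7.7])), 'ster xy mm', np.float64(-195.0), np.float64(-473.9)) 0.06244375302268434
```

>>> servo_tool(delta_pos=[[0, 0, 0.05], [0, 0, 0.15], [0, 0, 0.246], [0, 0.14, 0.246], [0, 0.28, 0.246], [0, 0.4, 0.246]], turn=[[0, 0, 0], [0, 0, 0], [0, 0, 0], [0, 0, 0], [0, 0, 0], [0, 0, 0]], jaw=[0.6, 0.6, 0.6, 0.6, 0.6, 0.6])

```text
time: 27.5
tool_pos: [0.444, -0.231, 0.0919]
orientation: [2.396, 2.03, 0.0]
wrist_force: [0.9, 0.2, -3.2]
gripper_width: 0.0621
gripper_force: 66.2
```

>>> servo_tool(delta_pos=[[0, 0.14, 0], [0, 0.28, 0], [0, 0.42, 0], [0, 0.56, 0], [0, 0.7, 0], [0, 0.84, 0]], turn=[[0, 0, -0.043], [0, 0, -0.086], [0, 0, -0.129], [0, 0, -0.172], [0, 0, -0.215], [0, 0, -0.258]], jaw=[0.6, 0.6, 0.6, 0.6, 0.6, 0.6])

```text
time: 28.1
tool_pos: [0.4442, -0.0211, 0.0916]
orientation: [3.006, 0.913, 0.001]
wrist_force: [0.6, -0.3, -2.3]
gripper_width: 0.0621
gripper_force: 66.2
```

>>> servo_tool(delta_pos=[[0.006, 0.14, 0], [0.012, 0.28, 0], [0.018, 0.42, 0], [0.024, 0.56, 0], [0.03, 0.7, 0], [0.036, 0.834, 0], [0.036, 0.834, 0], [0.036, 0.834, 0]], turn=[[0, 0, -0.043], [0, 0, -0.086], [0, 0, -0.129], [0, 0, -0.1453], [0, 0, -0.1453], [0, 0, -0.1453], [0, 0, -0.1453], [0, 0, -0.1453]], jaw=[0.6, 0.6, 0.6, 0.6, 0.6, 0.6, 0.6, 0.6])

```text
time: 28.9
tool_pos: [0.453, 0.1869, 0.0913]
orientation: [-3.134, -0.222, 0.0]
wrist_force: [-0.1, -0.6, -1.3]
gripper_width: 0.0621
gripper_force: 66.3
```

```bash
python3 - <<'E'
from h import *
print(stt(), get_state()["gripper_width"]); c=look()
for p in palettes(c): print(p)
E
```

```text
((array([0.453 , 0.1869, 0.0913]), -81.91, array([-0.1, -0.6, -1.3])), 'ster xy mm', np.float64(-115.3), np.float64(39.4)) 0.06213847150751401
(array([356., 189.]), 805, array([ 96.,  11., 139.]), (0.5941, -0.3199, 122, 68, 85.2))
```

Aligned with bay1, so I insert it the same way.

>>> servo_tool(delta_pos=[[0, 0, -0.1], [0, 0, -0.18], [0, 0, -0.192], [0, 0, -0.192], [0.02, 0.003, -0.192], [0.04, 0.006, -0.192], [0.06, 0.008, -0.192], [0.08, 0.011, -0.192], [0.1, 0.014, -0.192], [0.12, 0.017, -0.192], [0.14, 0.02, -0.192], [0.16, 0.023, -0.192], [0.18, 0.025, -0.192], [0.2, 0.028, -0.192], [0.22, 0.031, -0.192], [0.22, 0.031, -0.196], [0.22, 0.031, -0.2]], turn=[[0, 0, 0], [0, 0, 0], [0, 0, 0], [0, 0, 0], [0, 0, 0], [0, 0, 0], [0, 0, 0], [0, 0, 0], [0, 0, 0], [0, 0, 0], [0, 0, 0], [0, 0, 0], [0, 0, 0], [0, 0, 0], [0, 0, 0], [0, 0, 0], [0, 0, 0]], jaw=[0.6, 0.6, 0.6, 0.6, 0.6, 0.6, 0.6, 0.6, 0.6, 0.6, 0.6, 0.6, 0.6, 0.6, 0.6, 0.6, 0.6])

```text
time: 30.65
tool_pos: [0.5083, 0.194, 0.0406]
orientation: [3.134, 0.218, -0.0]
wrist_force: [0.7, 0.4, -2.6]
gripper_width: 0.0622
gripper_force: 66.5
```

```bash
python3 - <<'E'
from h import *
print(stt(), get_state()["gripper_width"])
E
```

```text
((array([0.5083, 0.194 , 0.0406]), -82.02, array([ 0.7,  0.4, -2.6])), 'ster xy mm', np.float64(-59.6), np.float64(38.7)) 0.06219526511351531
```

>>> servo_tool(delta_pos=[[0.02, 0.003, -0.002], [0.04, 0.006, -0.002], [0.06, 0.008, -0.002], [0.08, 0.011, -0.002], [0.1, 0.014, -0.002], [0.12, 0.017, -0.002], [0.14, 0.02, -0.002], [0.144, 0.02, -0.002]], turn=[[0, 0, 0], [0, 0, 0], [0, 0, 0], [0, 0, 0], [0, 0, 0], [0, 0, 0], [0, 0, 0], [0, 0, 0]], jaw=[0.6, 0.6, 0.6, 0.6, 0.6, 0.6, 0.6, 0.6])

```text
time: 31.45
tool_pos: [0.545, 0.1993, 0.0403]
orientation: [-3.134, -0.219, -0.001]
wrist_force: [-4.7, 0.8, 2.2]
gripper_width: 0.0623
gripper_force: 67.1
```

```bash
python3 - <<'E'
from h import *
print(stt(), get_state()["gripper_width"])
E
```

```text
((array([0.545 , 0.1993, 0.0403]), -82.02, array([-4.7,  0.8,  2.2])), 'ster xy mm', np.float64(-22.5), np.float64(38.8)) 0.06229883100071342
```

>>> servo_tool(delta_pos=[[0, 0, 0], [0, 0, 0], [0, 0, 0], [-0.1, -0.014, 0.008], [-0.206, -0.029, 0.008], [-0.206, -0.029, 0.008], [-0.206, -0.029, 0.008], [-0.206, -0.029, 0.008], [-0.206, -0.029, 0.008]], turn=[[0, 0, 0], [0, 0, 0], [0, 0, 0], [0, 0, 0], [0, 0, 0], [0, 0, 0], [0, 0, 0], [0, 0, 0], [0, 0, 0]], jaw=[0.83, 0.83, 0.83, 0.83, 0.83, 0.35, 0.35, 0.35, 0.35])

```text
time: 32.35
tool_pos: [0.494, 0.1919, 0.0424]
orientation: [-3.134, -0.218, -0.002]
wrist_force: [0.6, 0.5, 0.1]
gripper_width: 0.0299
gripper_force: 0.0
```

>>> servo_tool(delta_pos=[[0.03, 0.004, 0], [0.06, 0.008, 0], [0.08, 0.011, 0], [0.1, 0.014, 0], [0.12, 0.017, 0], [0.14, 0.02, 0], [0.16, 0.022, 0], [0.18, 0.025, 0], [0.192, 0.027, 0], [0.204, 0.029, 0], [0.216, 0.03, 0], [0.22, 0.031, 0], [0.224, 0.0315, 0], [0.228, 0.032, 0], [0.232, 0.0325, 0], [0.232, 0.0325, 0]], turn=[[0, 0, 0], [0, 0, 0], [0, 0, 0], [0, 0, 0], [0, 0, 0], [0, 0, 0], [0, 0, 0], [0, 0, 0], [0, 0, 0], [0, 0, 0], [0, 0, 0], [0, 0, 0], [0, 0, 0], [0, 0, 0], [0, 0, 0], [0, 0, 0]], jaw=[0.35, 0.35, 0.35, 0.35, 0.35, 0.35, 0.35, 0.35, 0.35, 0.35, 0.35, 0.35, 0.35, 0.35, 0.35, 0.35])

```text
time: 33.95
tool_pos: [0.5486, 0.1995, 0.042]
orientation: [3.132, 0.22, -0.008]
wrist_force: [-7.8, -1.0, 5.3]
gripper_width: 0.0299
gripper_force: 4.0
```

```bash
python3 - <<'E'
from h import *
print(stt(), get_state()["gripper_width"])
E
```

```text
((array([0.5486, 0.1995, 0.042 ]), -81.98, array([-7.8, -1. ,  5.3])), 'ster xy mm', np.float64(-18.9), np.float64(38.5)) 0.02991585078823026
```

>>> servo_tool(delta_pos=[[-0.1, -0.014, 0], [-0.198, -0.028, 0.05], [-0.198, -0.028, 0.272], [-0.198, -0.028, 0.272]], turn=[[0, 0, 0], [0, 0, 0], [0, 0, 0], [0, 0, 0]], jaw=[0.35, 0.35, 0.35, 1])

```text
time: 34.35
tool_pos: [0.5045, 0.1944, 0.1152]
orientation: [-3.131, -0.219, -0.015]
wrist_force: [1.1, 0.2, 0.6]
gripper_width: 0.0432
gripper_force: 0.0
```

```bash
python3 - <<'E'
from h import *
print(stt()); c=look()
for p in palettes(c): print(p)
E
```

```text
((array([0.5045, 0.1944, 0.1152]), -82.0, array([1.1, 0.2, 0.6])), 'ster xy mm', np.float64(-63.3), np.float64(39.6))
(array([356., 189.]), 805, array([ 97.,  11., 140.]), (0.5941, -0.3199, 122, 68, 85.2))
```

>>> servo_tool(delta_pos=[[0.12, -0.73, 0], [0.12, -0.73, 0], [0.12, -0.73, 0], [0.12, -0.73, 0]], turn=[[0, 0, 0.15], [0, 0, 0.15], [0, 0, 0.15], [0, 0, 0.15]], jaw=[1, 1, 1, 1])

```text
time: 34.8
tool_pos: [0.532, 0.0066, 0.1097]
orientation: [2.995, 0.945, 0.001]
wrist_force: [0.3, 0.0, -0.1]
gripper_width: 0.0853
gripper_force: 0.0
```

>>> servo_tool(delta_pos=[[0.12, -0.73, 0], [0.12, -0.73, 0], [0.12, -0.73, 0], [0.12, -0.73, 0]], turn=[[0, 0, 0.15], [0, 0, 0.15], [0, 0, 0.15], [0, 0, 0.15]], jaw=[1, 1, 1, 1])

```text
time: 35.2
tool_pos: [0.5615, -0.1771, 0.1094]
orientation: [2.693, 1.616, 0.0]
wrist_force: [-0.2, 0.0, 0.3]
gripper_width: 0.0856
gripper_force: 0.0
```

```bash
python3 - <<'E'
from h import *
print(stt()); c=look()
for p in palettes(c): print(p)
E
```

```text
((array([ 0.5615, -0.1771,  0.1094]), -28.06, array([-0.2,  0. ,  0.3])), 'ster xy mm', np.float64(-58.7), np.float64(-336.2))
```

>>> servo_tool(delta_pos=[[0.12, -0.73, 0], [0.12, -0.73, 0], [0.12, -0.73, 0], [0.12, -0.73, 0], [0.12, -0.73, 0], [0.12, -0.73, 0], [0.12, -0.73, -0.15], [0.12, -0.73, -0.28], [0.12, -0.73, -0.324], [0.12, -0.73, -0.324]], turn=[[0, 0, 0.1289], [0, 0, 0.1289], [0, 0, 0.1289], [0, 0, 0.1289], [0, 0, 0.1289], [0, 0, 0.1289], [0, 0, 0.1289], [0, 0, 0.1289], [0, 0, 0.1289], [0, 0, 0.1289]], jaw=[1, 1, 1, 1, 1, 1, 1, 1, 1, 1])

```text
time: 36.25
tool_pos: [0.5907, -0.3522, 0.0274]
orientation: [-2.308, -2.126, 0.001]
wrist_force: [0.5, 0.6, 0.4]
gripper_width: 0.0854
gripper_force: 0.0
```

>>> servo_tool(delta_pos=[[0, 0, 0], [0, 0, 0], [0, 0, 0], [0, 0, 0], [0, 0, 0]], turn=[[0, 0, 0], [0, 0, 0], [0, 0, 0], [0, 0, 0], [0, 0, 0]], jaw=[0.6, 0.6, 0.6, 0.6, 0.6], newtons=60)

```text
time: 36.75
tool_pos: [0.593, -0.3549, 0.0318]
orientation: [2.31, 2.124, 0.002]
wrist_force: [0.8, 1.0, 6.1]
gripper_width: 0.062
gripper_force: 67.1
```

```bash
python3 - <<'E'
from h import *
print(stt(), get_state()["gripper_width"])
E
```

```text
((array([ 0.593 , -0.3549,  0.0318]), -4.81, array([0.8, 1. , 6.1])), 'ster xy mm', np.float64(-52.3), np.float64(-516.6)) 0.06198271868100428
```

>>> servo_tool(delta_pos=[[0, 0, 0.05], [0, 0, 0.15], [0, 0, 0.246], [-0.15, 0.06, 0.246], [-0.3, 0.12, 0.246], [-0.45, 0.18, 0.246], [-0.594, 0.24, 0.246], [-0.594, 0.24, 0.246]], turn=[[0, 0, 0], [0, 0, 0], [0, 0, 0], [0, 0, 0], [0, 0, 0], [0, 0, 0], [0, 0, 0], [0, 0, 0]], jaw=[0.6, 0.6, 0.6, 0.6, 0.6, 0.6, 0.6, 0.6])

```text
time: 37.55
tool_pos: [0.4367, -0.2929, 0.0906]
orientation: [-2.309, -2.121, 0.007]
wrist_force: [1.4, 0.0, -0.9]
gripper_width: 0.0621
gripper_force: 66.3
```

>>> servo_tool(delta_pos=[[0, 0.15, 0], [0, 0.3, 0], [0, 0.45, 0], [0, 0.6, 0], [0, 0.744, 0]], turn=[[0, 0, -0.04], [0, 0, -0.08], [0, 0, -0.12], [0, 0, -0.16], [0, 0, -0.2]], jaw=[0.6, 0.6, 0.6, 0.6, 0.6])

```text
time: 38.05
tool_pos: [0.4432, -0.1073, 0.0916]
orientation: [2.859, 1.299, 0.001]
wrist_force: [0.2, -0.4, -2.0]
gripper_width: 0.062
gripper_force: 66.4
```

>>> servo_tool(delta_pos=[[0, 0.15, 0], [0, 0.3, 0], [0, 0.45, 0], [0, 0.6, 0], [0, 0.74, 0]], turn=[[0, 0, -0.04], [0, 0, -0.08], [0, 0, -0.12], [0, 0, -0.16], [0, 0, -0.2]], jaw=[0.6, 0.6, 0.6, 0.6, 0.6])

```text
time: 38.55
tool_pos: [0.4432, 0.0784, 0.0916]
orientation: [-3.121, -0.353, -0.002]
wrist_force: [0.5, 0.2, -0.6]
gripper_width: 0.0621
gripper_force: 66.4
```

>>> servo_tool(delta_pos=[[0, 0.15, 0], [0, 0.3, 0], [0, 0.45, 0], [0, 0.6, 0], [0, 0.74, 0], [0, 0.74, 0], [0, 0.74, 0]], turn=[[0, 0, -0.0289], [0, 0, -0.0289], [0, 0, -0.0289], [0, 0, -0.0289], [0, 0, -0.0289], [0, 0, -0.0289], [0, 0, -0.0289]], jaw=[0.6, 0.6, 0.6, 0.6, 0.6, 0.6, 0.6])

```text
time: 39.25
tool_pos: [0.4427, 0.2623, 0.0912]
orientation: [-3.134, -0.222, -0.0]
wrist_force: [-0.1, -1.6, -1.6]
gripper_width: 0.0621
gripper_force: 66.4
```

```bash
python3 - <<'E'
from h import *
print(stt(), get_state()["gripper_width"])
c=look(); cv2.imwrite("pics/d.png",np.hstack([cv2.resize(c["img"][160:290,130:300],None,fx=2.3,fy=2.3),cv2.resize(look("side")["img"][180:380,100:360],(388,299))]))
E
```

```text
((array([0.4427, 0.2623, 0.0912]), -81.9, array([-0.1, -1.6, -1.6])), 'ster xy mm', np.float64(-115.0), np.float64(115.5)) 0.06211426376443306
```

View pics/d.png

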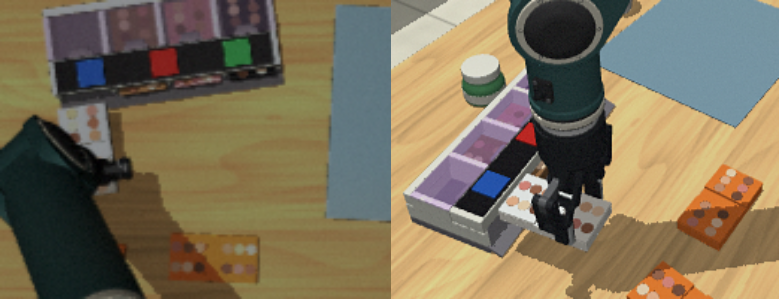

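>>> servo_tool(delta_pos=[[0, 0, -0.1], [0, 0, -0.18], [0, 0, -0.19], [0, 0, -0.19], [0.02, 0.003, -0.19], [0.04, 0.006, -0.19], [0.06, 0.008, -0.19], [0.08, 0.011, -0.19], [0.1, 0.014, -0.19], [0.12, 0.017, -0.19], [0.14, 0.02, -0.19], [0.16, 0.023, -0.19], [0.18, 0.025, -0.19], [0.2, 0.028, -0.19], [0.22, 0.031, -0.19], [0.22, 0.031, -0.195], [0.22, 0.031, -0.2]], turn=[[0, 0, 0], [0, 0, 0], [0, 0, 0], [0, 0, 0], [0, 0, 0], [0, 0, 0], [0, 0, 0], [0, 0, 0], [0, 0, 0], [0, 0, 0], [0, 0, 0], [0, 0, 0], [0, 0, 0], [0, 0, 0], [0, 0, 0], [0, 0, 0], [0, 0, 0]], jaw=[0.6, 0.6, 0.6, 0.6, 0.6, 0.6, 0.6, 0.6, 0.6, 0.6, 0.6, 0.6, 0.6, 0.6, 0.6, 0.6, 0.6])

```text
time: 41.05
tool_pos: [0.4978, 0.2691, 0.0407]
orientation: [3.134, 0.219, -0.0]
wrist_force: [-0.5, 0.9, -0.1]
gripper_width: 0.0622
gripper_force: 66.6
```

```bash
python3 - <<'E'
from h import *
print(stt(), get_state()["gripper_width"])
E
```

```text
((array([0.4978, 0.2691, 0.0407]), -82.02, array([-0.5,  0.9, -0.1])), 'ster xy mm', np.float64(-59.5), np.float64(114.5)) 0.062156803325459496
```

>>> servo_tool(delta_pos=[[0.02, 0.003, 0], [0.04, 0.006, 0], [0.06, 0.008, 0], [0.08, 0.011, 0], [0.1, 0.014, 0], [0.12, 0.017, 0], [0.14, 0.02, 0], [0.144, 0.02, 0]], turn=[[0, 0, 0], [0, 0, 0], [0, 0, 0], [0, 0, 0], [0, 0, 0], [0, 0, 0], [0, 0, 0], [0, 0, 0]], jaw=[0.6, 0.6, 0.6, 0.6, 0.6, 0.6, 0.6, 0.6])

```text
time: 41.85
tool_pos: [0.5344, 0.2745, 0.0408]
orientation: [-3.133, -0.219, -0.001]
wrist_force: [-4.2, 0.5, 3.9]
gripper_width: 0.062
gripper_force: 66.9
```

```bash
python3 - <<'E'
from h import *
print(stt(), get_state()["gripper_width"])
E
```

```text
((array([0.5344, 0.2745, 0.0408]), -82.02, array([-4.2,  0.5,  3.9])), 'ster xy mm', np.float64(-22.5), np.float64(114.8)) 0.06196904845737761
```

>>> servo_tool(delta_pos=[[0, 0, 0], [0, 0, 0], [0, 0, 0], [-0.1, -0.014, 0.006], [-0.206, -0.029, 0.006], [-0.206, -0.029, 0.006], [-0.206, -0.029, 0.006], [-0.206, -0.029, 0.006], [-0.206, -0.029, 0.006]], turn=[[0, 0, 0], [0, 0, 0], [0, 0, 0], [0, 0, 0], [0, 0, 0], [0, 0, 0], [0, 0, 0], [0, 0, 0], [0, 0, 0]], jaw=[0.83, 0.83, 0.83, 0.83, 0.83, 0.35, 0.35, 0.35, 0.35])

```text
time: 42.75
tool_pos: [0.4835, 0.2669, 0.0424]
orientation: [-3.134, -0.217, -0.002]
wrist_force: [-0.0, 0.5, 0.3]
gripper_width: 0.0302
gripper_force: 0.0
```

>>> servo_tool(delta_pos=[[0.03, 0.004, 0], [0.06, 0.008, 0], [0.08, 0.011, 0], [0.1, 0.014, 0], [0.12, 0.017, 0], [0.14, 0.02, 0], [0.16, 0.022, 0], [0.18, 0.025, 0], [0.192, 0.027, 0], [0.204, 0.029, 0], [0.216, 0.03, 0], [0.22, 0.031, 0], [0.224, 0.0315, 0], [0.228, 0.032, 0], [0.232, 0.0325, 0], [0.232, 0.0325, 0]], turn=[[0, 0, 0], [0, 0, 0], [0, 0, 0], [0, 0, 0], [0, 0, 0], [0, 0, 0], [0, 0, 0], [0, 0, 0], [0, 0, 0], [0, 0, 0], [0, 0, 0], [0, 0, 0], [0, 0, 0], [0, 0, 0], [0, 0, 0], [0, 0, 0]], jaw=[0.35, 0.35, 0.35, 0.35, 0.35, 0.35, 0.35, 0.35, 0.35, 0.35, 0.35, 0.35, 0.35, 0.35, 0.35, 0.35])

```text
time: 44.35
tool_pos: [0.5383, 0.2747, 0.0421]
orientation: [3.132, 0.219, -0.007]
wrist_force: [-7.8, -2.4, 4.3]
gripper_width: 0.0302
gripper_force: 3.5
```

```bash
python3 - <<'E'
from h import *
print(stt(), get_state()["gripper_width"])
E
```

```text
((array([0.5383, 0.2747, 0.0421]), -81.99, array([-7.8, -2.4,  4.3])), 'ster xy mm', np.float64(-18.6), np.float64(114.4)) 0.030181185853010137
```

>>> servo_tool(delta_pos=[[-0.1, -0.014, 0], [-0.198, -0.028, 0.05], [-0.198, -0.028, 0.4], [-0.198, -0.5, 0.4], [-0.198, -1, 0.4], [-0.198, -1, 0.4], [-0.198, -1, 0.4], [-0.198, -1, 0.4]], turn=[[0, 0, 0], [0, 0, 0], [0, 0, 0], [0, 0, 0], [0, 0, 0], [0, 0, 0], [0, 0, 0], [0, 0, 0]], jaw=[0.35, 0.35, 0, 0, 0, 0, 0, 0])

```text
time: 45.15
tool_pos: [0.4914, 0.0226, 0.1431]
orientation: [3.134, 0.218, 0.004]
wrist_force: [1.1, 0.7, 0.9]
gripper_width: 0.0004
gripper_force: 0.0
```

>>> servo_tool(delta_pos=[[0, -0.6, 0], [0, -0.6, 0], [0, -0.6, 0], [0, -0.6, 0], [0, -0.6, 0]], turn=[[0, 0, 0], [0, 0, 0], [0, 0, 0], [0, 0, 0], [0, 0, 0]], jaw=[0, 0, 0, 0, 0])

```text
time: 45.65
tool_pos: [0.4911, -0.1266, 0.1425]
orientation: [3.134, 0.213, 0.002]
wrist_force: [-0.1, 0.5, 0.4]
gripper_width: -0.0001
gripper_force: 0.0
```

```bash
python3 - <<'E'
from h import *
print(stt(), pads(look())); c=look()
cv2.imwrite("pics/e.png",np.hstack([cv2.resize(c["img"][135:215,140:260],(390,260),interpolation=2),cv2.resize(look("side")["img"][210:350,100:260],(390,341),interpolation=2)[:260]]))
E
```

```text
((array([ 0.4911, -0.1266,  0.1425]), -82.23, array([-0.1,  0.5,  0.4])), 'ster xy mm', np.float64(-121.3), np.float64(-276.4)) {'blue': [(array([169.1, 191.2]), 118, array([0.5839, 0.266 , 0.061 ])), (array([477.3, 283.8]), 1392, array([ 0.2991, -0.6812,  0.061 ]))], 'red': [(array([200.9, 186.7]), 119, array([0.598 , 0.1674, 0.061 ]))], 'green': [(array([232.7, 182.4]), 121, array([0.6115, 0.0686, 0.061 ]))]}
```

View pics/e.png

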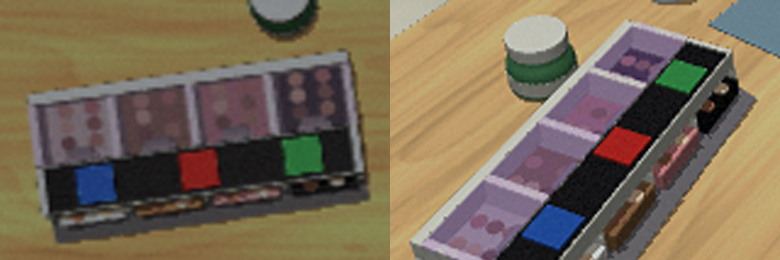

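The picture shows all four palettes in their bays with even lips sticking out. I'll check this quickly in numbers before the green press.

```bash
python3 - <<'E'
from h import *
c=look(); L=c["img"].astype(np.float32)
for n,y in (("white",.114),("bronze",.038),("rose",-.038),("black",-.114)):
    r=[]
    for s in range(-22,5,2):
        v=[cv2.getRectSubPix(L,(1,1),tuple(map(float,proj(c,[*st(s/1000,y+d),.030]))))[0,0] for d in np.arange(-.022,.023,.004)]
        r.append((s,*np.mean(v,0).astype(int).tolist()))
    print(n,r)
print(go((.6115,.0686),.1425))
E
```

```text
white [(-22, 59, 67, 74), (-20, 62, 62, 66), (-18, 63, 61, 64), (-16, 63, 61, 63), (-14, 62, 60, 62), (-12, 54, 53, 55), (-10, 44, 44, 45), (-8, 54, 55, 56), (-6, 88, 89, 90), (-4, 114, 117, 119), (-2, 103, 110, 118), (0, 76, 86, 98), (2, 55, 62, 71), (4, 53, 58, 62)]
bronze [(-22, 60, 67, 75), (-20, 62, 62, 66), (-18, 62, 61, 63), (-16, 62, 61, 63), (-14, 61, 59, 61), (-12, 51, 49, 51), (-10, 36, 37, 39), (-8, 29, 36, 45), (-6, 40, 58, 77), (-4, 56, 77, 100), (-2, 51, 70, 93), (0, 41, 56, 76), (2, 36, 46, 59), (4, 46, 52, 57)]
rose [(-22, 60, 69, 75), (-20, 62, 63, 66), (-18, 62, 61, 64), (-16, 62, 61, 63), (-14, 61, 59, 61), (-12, 51, 50, 52), (-10, 40, 39, 43), (-8, 44, 43, 56), (-6, 68, 69, 90), (-4, 86, 89, 114), (-2, 79, 85, 110), (0, 59, 66, 91), (2, 46, 52, 69), (4, 50, 55, 62)]
black [(-22, 61, 70, 76), (-20, 62, 63, 66), (-18, 62, 61, 64), (-16, 62, 61, 63), (-14, 62, 61, 62), (-12, 53, 52, 53), (-10, 35, 34, 35), (-8, 21, 21, 22), (-6, 23, 23, 26), (-4, 37, 40, 44), (-2, 43, 48, 54), (0, 35, 42, 51), (2, 33, 39, 47), (4, 46, 51, 53)]
(array([0.481, 0.767, 0.   ]), None)
```

>>> servo_tool(delta_pos=[[0.482, 0.777, 0], [0.482, 0.777, 0], [0.482, 0.777, 0], [0.482, 0.777, 0], [0.482, 0.777, 0], [0.482, 0.777, 0], [0.482, 0.777, -0.1], [0.482, 0.777, -0.192], [0.482, 0.777, -0.192], [0.482, 0.777, -0.192]], turn=[[0, 0, 0], [0, 0, 0], [0, 0, 0], [0, 0, 0], [0, 0, 0], [0, 0, 0], [0, 0, 0], [0, 0, 0], [0, 0, 0], [0, 0, 0]], jaw=[0, 0, 0, 0, 0, 0, 0, 0, 0, 0])

```text
time: 46.85
tool_pos: [0.6109, 0.0695, 0.0943]
orientation: [3.134, 0.22, -0.001]
wrist_force: [-0.5, -0.5, 0.2]
gripper_width: -0.0001
gripper_force: 0.0
```

>>> servo_tool(delta_pos=[[0, 0, -0.008], [0, 0, -0.016], [0, 0, -0.024], [0, 0, -0.032], [0, 0, -0.036], [0, 0, -0.036]], turn=[[0, 0, 0], [0, 0, 0], [0, 0, 0], [0, 0, 0], [0, 0, 0], [0, 0, 0]], jaw=[0, 0, 0, 0, 0, 0])

```text
time: 47.45
tool_pos: [0.6115, 0.0692, 0.0856]
orientation: [3.134, 0.218, 0.0]
wrist_force: [-0.8, 0.1, 2.4]
gripper_width: -0.0002
gripper_force: 1.3
```

>>> servo_tool(delta_pos=[[0, 0, -0.003], [0, 0, -0.006], [0, 0, -0.007], [0, 0, -0.007]], turn=[[0, 0, 0], [0, 0, 0], [0, 0, 0], [0, 0, 0]], jaw=[0, 0, 0, 0])

```text
time: 47.85
tool_pos: [0.6115, 0.0692, 0.0843]
orientation: [3.134, 0.219, 0.0]
wrist_force: [-2.0, -0.8, 8.2]
gripper_width: -0.0002
gripper_force: 3.7
```

>>> servo_tool(delta_pos=[[0, 0, 0], [0, 0, 0], [0, 0, 0], [0, 0, 0], [0, 0, 0], [0, 0, 0]], turn=[[0, 0, 0], [0, 0, 0], [0, 0, 0], [0, 0, 0], [0, 0, 0], [0, 0, 0]], jaw=[0, 0, 0, 0, 0, 0])

```text
time: 48.45
tool_pos: [0.6115, 0.0692, 0.0843]
orientation: [3.134, 0.219, 0.0]
wrist_force: [-1.3, -1.2, 6.9]
gripper_width: -0.0003
gripper_force: 3.6
```

>>> servo_tool(delta_pos=[[0, 0, 0], [0, 0, 0], [0, 0, 0.1], [0, 0, 0.3], [0, 0, 0.5], [-0.4, -0.6, 0.5], [-0.4, -0.6, 0.5], [-0.4, -0.6, 0.5], [-0.4, -0.6, 0.5], [-0.4, -0.6, 0.5], [-0.4, -0.6, 0.5], [-0.4, -0.6, 0.5]], turn=[[0, 0, 0], [0, 0, 0], [0, 0, 0], [0, 0, 0], [0, 0, 0], [0, 0, 0], [0, 0, 0], [0, 0, 0], [0, 0, 0], [0, 0, 0], [0, 0, 0], [0, 0, 0]], jaw=[0, 0, 0, 0, 0, 0, 0, 0, 0, 0, 0, 0])

```text
time: 49.65
tool_pos: [0.5121, -0.0794, 0.2086]
orientation: [-3.133, -0.222, -0.001]
wrist_force: [-0.1, -0.3, 0.1]
gripper_width: 0.0
gripper_force: 0.0
```

```bash
python3 - <<'E'
from h import *
c=look(); print(stt())
cv2.imwrite("pics/f.png",c["img"][110:320,130:400])
E
```

```text
((array([ 0.5121, -0.0792,  0.2085]), -81.88, array([ 0. ,  0.3, -0.6])), 'ster xy mm', np.float64(-93.9), np.float64(-232.4))
```

View pics/f.png

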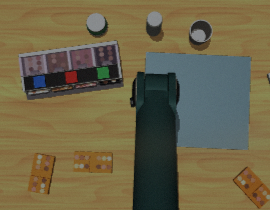

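The final picture shows the mat empty, four palettes in the bays around (70,65), and the jar, can and cup where they were. The job can be handed in.

```bash
python3 -c "
from cell import *
print(sign_off())"
```

```text
the job is handed in; nothing more can be done
None
```

I pressed the blue pad, pushed all four palettes (white, black, rose, bronze) home in their own bays, pressed the green pad at about 7–8 N, kept clear of the red pad and the other items, and handed the job in at about 50 s; no verdict was returned.

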